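# Push the food tin home between the posts of the tin bay

## Robot

A 6-joint arm with a two-finger parallel gripper is mounted at the origin on a cart in front of the work surface, level with it; the furniture and walls round the work are solid. World frame = base frame: x ahead of the robot, y to its left, z up, the work surface at z = 0. Lengths are in m, angles in rad, forces in N, time in s.
With the tool pointing down it reaches from about 0.325 to 0.9 m from the base axis. Payload 6.1 kg.
Tool frame: the origin (TCP) lies midway between the tips of the shut fingers; the grasp point (between the pads) lies 19 mm behind it; z points along the fingers, y is the line along which they close (so a half turn about z gives the same grasp; the last joint's range is limited). The gripper opens to 85 mm and grips with 20 to 120 N. Pads are 22 mm wide; open, the fingers measure 114 mm over their backs; the gripper's body (76 mm by 85 mm) begins 54 mm behind the grasp point. The pads swing forward as they close: fully open they stand 13 mm farther back than shut.
Start: joints at [1.135, 0.22, 1.526, -0, 1.395, -0.126], TCP at [0.191, 0.595, 0.206] pointing down, gripper open.
Joint ranges: [-2.98, 2.98], [-0.91, 2.08], [0.09, 2.57], [-1.24, 4.39], [0.2, 2.65], [-2.68, 2.68]. Speed limits (rad/s): [2.57, 2.57, 3.01, 3.14, 3.14, 3.14].

## Interface

Orientations are given as [roll, pitch, yaw] about the fixed x, y, z axes, in that order (R = Rz(yaw) Ry(pitch) Rx(roll)).
In Python, from plant import movep, move_l, set_joints, gripper_to, hold, inverse_kinematics, observe, get_image, get_calibration, Unreachable, job_done gives the robot as it stands. Calls block until the motion is done:
- movep(position, orientation): joint-space move of the TCP to a pose.
- move_l(position, feed=0.15, rotation=None, max_force=None): straight line of the TCP; rotation=None keeps the orientation; feed is the mean speed in m/s. With max_force (N) it stops when the force on the tool has changed by that much, and returns True; else False.
- set_joints(angles): joint-space move.
- gripper_to(opening, f_grip=None): finger opening in m; f_grip is the grip in N (None keeps the last); returns when the fingers have stopped.
- hold(seconds).
- inverse_kinematics(position, orientation): joint angles nearest the present ones, or None.
- observe(): the state.
- get_image(name): name is "scene" or "top" or "wrist"; returns (picture, depth): 384x512x3 uint8, red, green, blue; 384x512 float32, m along the optical axis (not along the pixel's ray), 0 where there is no reading.
- get_calibration(name): a dict with "intrinsics" (3x3 intrinsics, pixels), "world_from_camera" (4x4, takes a point from camera to world coordinates). Camera axes: x right, y down, z forward; pixel columns grow to the right and rows downward; lengths in m; the calibration is good to about 2 mm. A picture is of the moment at which its call begins: read the wrist's pose just before it. get_calibration takes no time and is no camera call; for the wrist camera it gives the pose at the moment of the call.
A pose or a line that the arm cannot do raises Unreachable and nothing moves.
- job_done(): hands the job in; it is judged then, once.
The state is a dict: "time_s": time; "q": joint angles; "joint_velocities": joint speeds; "joint_torque": joint torques, N m; "eef_pos": TCP position; "tcp_rot": TCP orientation; "ft_force": force on the tool from outside, world axes, zero at the start; "torque": the same for the moment, N m; "opening": finger opening in m; "grasp_force": force on a finger pad.
Only numpy, scipy, OpenCV 4.12 (cv2) and the standard library are available. Lean on these libraries where they do the work, as an engineer would, in place of code of your own. Each camera call takes 0.05 s, during which the arm holds its last target. There are 200 camera calls.

## Task

Put the low food tin that stands on the left of the worktop away in the wooden tin bay: push it across the worktop with the fingers, through the narrow gap between the bay's two posts, until it stands fully home against the back rail, then take the hand away. The tin only slides: never pick it up or tip it. Leave the round pot and everything else where they are.

Things in the scene. Friction and masses are not known exactly. Their poses are not given: they have to be found in the camera images.
- food_tin: the loose low food tin to be pushed: a flat-topped metal tin with a paper label, upright, 86 mm in diameter, 40 mm high, 0.16 to 0.33 kg. Origin: centre of its underside; z up. It starts on the open worktop to the left of the bay, 0.2 to 0.5 m from it (a like tin among the stores at the far right is not meant), and may have changed places with the round pot.
- tin_bay: low U-shaped light wood bay fixed to the worktop: side rails and back rail 30 mm high, 98 mm apart inside, no floor. Opens to the left, turned up to 20 degrees either way. Origin: on the worktop, where the tin's centre is when home; x points from the mouth straight into the bay, y across, z up. Back rail's inner face at x = +43.5 mm stops the tin; rails 14 mm thick.
- bay_mouth (a point): point on the worktop midway between the bay's two upright round posts, 47 mm before the home point; axes as the bay's. Posts: 20 mm in diameter, 45 mm high, centres at y = +-56 mm, leaving a free gap of 92 mm.
- round_pot: bystander: round lidded pot with bulging sides, 86 mm in diameter, 42 mm high, loose, beside the tin or in its place. Origin: centre of its underside.
- mandarin: bystander: mandarin, 64 mm in diameter, 54 mm high, loose, behind the tin's way to the bay. Origin: its lowest point.
- lemon: bystander: lemon, 78x55x56 mm, loose, near the front edge. Origin: centre of its underside.
- tumbler: bystander: tall tumbler, 68 mm in diameter, 104 mm high, loose, to the right of the bay. Origin: centre of its underside.

How it is judged:
On the way:
1. the tin passes between the two posts, flat on the worktop (x of food_tin in the frame of tin_bay between -0.095 and -0.015 m and y of food_tin in the frame of tin_bay between -0.008 and 0.008 m and height (world z) of food_tin below 0.004 m), for 0.05 s.
At the end, for the whole second after the job is handed in: The food tin stands upright and at rest on the worktop inside the bay, within 6 mm of touching the back rail and within 8 mm of the bay's middle line (x of food_tin in the frame of tin_bay between -0.006 and 0.004 m and y of food_tin in the frame of tin_bay between -0.008 and 0.008 m and height (world z) of food_tin below 0.004 m and angle between food_tin's own z axis and vertical below 0.05 rad and linear speed of food_tin below 0.01 m/s).
It fails at once if the tin is lifted off the worktop (more than 8 mm) (height (world z) of food_tin above 0.008 m).
It fails at once if the tin is tipped (more than 0.2 rad) (angle between food_tin's own z axis and vertical above 0.2 rad).
It fails at once if the round pot, mandarin, lemon or tumbler is displaced by more than 15 mm (distance of any of round_pot, mandarin, lemon, tumbler from where it was at the start of the episode above 0.015 m).
It also fails if it takes over 54 s, if anything falls off the work surface, if the arm or the gripper's body presses on something with over 40 N, if the wrist force passes 120 N, or if a joint passes its speed limit or range.

## Working session

There is one attempt and no reset: what is moved stays moved. The work goes in short steps, each a Python script; the robot and the scene stay as the last script left them, time stands still between calls to the robot, and variables do not carry over. Pictures are saved under pics/ and viewed, at most 10 in all, crops included, and the job is handed in when it is done.

```bash
mkdir -p pics; ls
python3 - <<'E'
from plant import *
import cv2,numpy as np
for n in("top","scene"):
    p,d=get_image(n);c=get_calibration(n)
    np.savez(f"{n}0.npz",p=p,d=d,K=c["intrinsics"],T=c["world_from_camera"])
    cv2.imwrite(f"pics/{n}0.png",p[:,:,::-1]); print(n,c["intrinsics"],np.round(c["world_from_camera"],3))
o=observe();print(o["time_s"],o["tcp_rot"],o["opening"])
E
```

```text
pics
top [[365.02887029   0.         256.94966564]
 [  0.         365.02887029 197.85215703]
 [  0.           0.           1.        ]] [[ 0.    -0.993  0.121  0.452]
 [-1.     0.002  0.016 -0.187]
 [-0.016 -0.121 -0.993  0.96 ]
 [ 0.     0.     0.     1.   ]]
scene [[365.422775     0.         259.46837802]
 [  0.         365.422775   184.61574025]
 [  0.           0.           1.        ]] [[ 0.628 -0.519  0.58  -0.05 ]
 [-0.778 -0.405  0.48  -0.653]
 [-0.014 -0.752 -0.659  0.683]
 [ 0.     0.     0.     1.   ]]
0.1 [-3.13984998e+00 -2.45061229e-04  2.83179116e+00] 0.08585543174907281
```

View pics/top0.png

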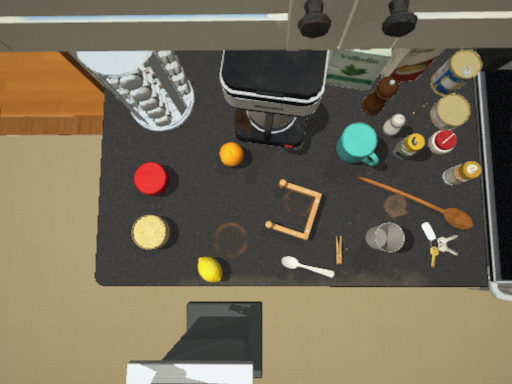

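View pics/scene0.png

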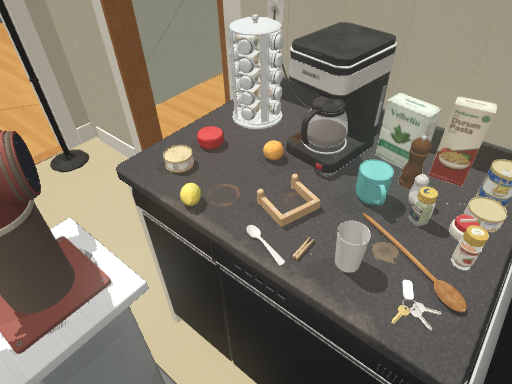

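The top view shows a pale flat tin at (150,232), a red pot at (150,179), and the bay with its posts at (283,183) and (269,225) and its back rail at about (315,215). The scene view shows the pale tin at (178,158) and the red pot at (210,137). I'll measure these and zoom in to confirm which is the tin.

```bash
cat > h.py <<'E'
import numpy as np,cv2
def load(n): 
    z=np.load(n); return z["p"],z["d"],z["K"],z["T"]
def ray(uv,z,K,T):
    uv=np.atleast_2d(uv).astype(float)
    r=np.c_[(uv[:,0]-K[0,2])/K[0,0],(uv[:,1]-K[1,2])/K[1,1],np.ones(len(uv))]@T[:3,:3].T
    return T[:3,3]+r*((z-T[2,3])/r[:,2])[:,None]
def cloud(d,K,T):
    v,u=np.mgrid[:d.shape[0],:d.shape[1]]
    P=np.stack([(u-K[0,2])/K[0,0]*d,(v-K[1,2])/K[1,1]*d,d],-1)@T[:3,:3].T+T[:3,3]
    P[d<=0]=np.nan; return P
E
python3 - <<'E'
from h import *
for n in("top","scene"):
    p,d,K,T=load(n+"0.npz");P=cloud(d,K,T)
    print(n)
    pts={"top":dict(pale=(150,232),red=(150,179),mand=(232,154),lem=(210,269),postA=(283,183),postB=(269,225),rail=(316,208),table=(210,200),tum=(385,237)),
     "scene":dict(pale=(178,155),red=(210,134),mand=(273,150),lem=(190,193),postA=(295,182),postB=(261,195),table=(240,165))}[n]
    for k,(u,v) in pts.items(): print(k,np.round(np.nanmedian(P[v-1:v+2,u-1:u+2].reshape(-1,3),0),3),p[v,u])
p,d,K,T=load("scene0.npz")
a=cv2.resize(p[115:215,150:330],None,fx=4,fy=4,interpolation=cv2.INTER_CUBIC)
cv2.imwrite("pics/crop1.png",a[:,:,::-1])
p,d,K,T=load("top0.npz")
a=cv2.resize(p[140:290,120:340],None,fx=3.6,fy=3.6,interpolation=cv2.INTER_CUBIC)
cv2.imwrite("pics/crop2.png",a[:,:,::-1])
E
```

```text
top
pale [0.478 0.098 0.038] [244 228 148]
red [0.613 0.101 0.043] [233  60  59]
mand [ 0.675 -0.109  0.054] [245 187  32]
lem [ 0.387 -0.058  0.054] [244 235  68]
postA [ 0.601 -0.238  0.046] [239 192 122]
postB [ 0.495 -0.202  0.046] [239 194 124]
rail [ 0.539 -0.322  0.03 ] [219 167 108]
table [ 0.563 -0.047  0.   ] [67 63 62]
tum [ 0.466 -0.502  0.007] [159 153 140]
scene
pale [0.473 0.093 0.036] [249 231 184]
red [0.61  0.095 0.039] [239 106 102]
mand [ 0.66  -0.119  0.042] [236 171  89]
lem [ 0.372 -0.069  0.049] [250 227 114]
postA [ 0.595 -0.246  0.028] [175 142 108]
postB [ 0.492 -0.209  0.035] [151 123  91]
table [ 0.587 -0.05  -0.002] [100  92  88]
```

View pics/crop1.png

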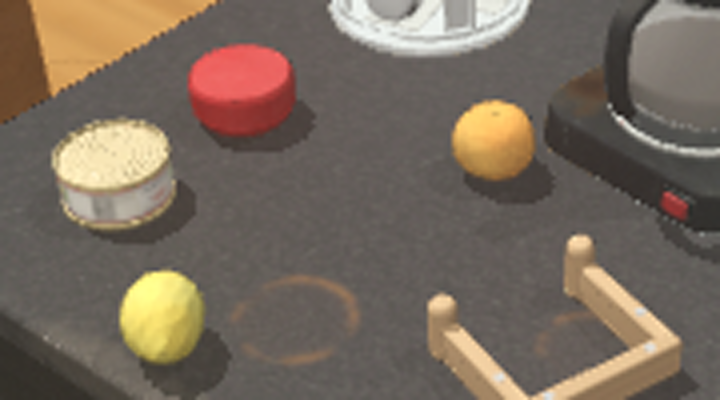

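View pics/crop2.png

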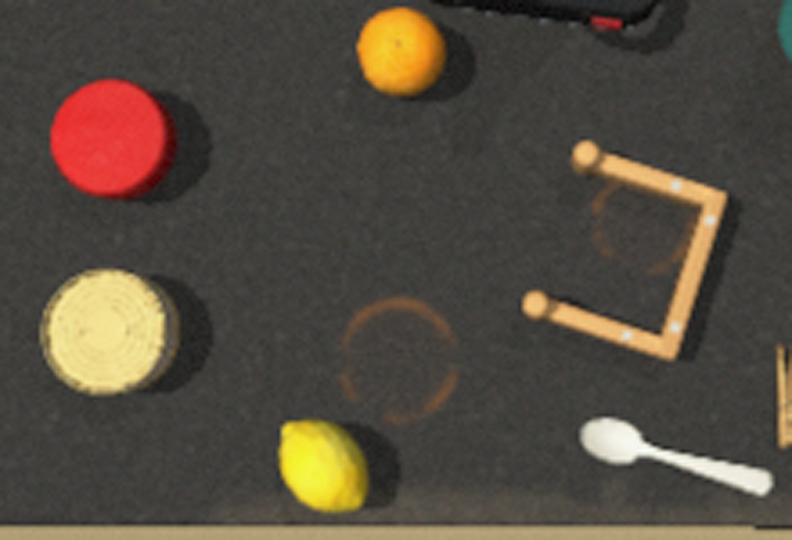

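The target is the pale ridged can with the label; the red lidded piece is the pot. Next I measure precisely in both views.

```bash
cat >> h.py <<'E'
def near(P,c,r): return np.hypot(P[...,0]-c[0],P[...,1]-c[1])<r
def wood(p):
    h=cv2.cvtColor(p,cv2.COLOR_RGB2HSV); return (h[...,0]>8)&(h[...,0]<22)&(h[...,1]>70)&(h[...,2]>110)
def tin(p,d,K,T,c,r=.065):
    # top face contour from depth; circle through rays at z=.04
    P=cloud(d,K,T); m=near(P,c,r)&(P[...,2]>.031)&(P[...,2]<.05)
    X=P[m]; pc=ray(np.argwhere(m)[:,::-1],.04,K,T)[:,:2].astype(np.float32)
    (x,y),rad=cv2.minEnclosingCircle(pc)
    return np.array([x,y]),rad,np.median(X[:,2])
def bay(p,d,K,T,c):
    P=cloud(d,K,T); m=near(P,c,.12)&wood(p)
    out={}
    posts=m&(P[...,2]>.0375); n,l,s,cc=cv2.connectedComponentsWithStats(posts.astype(np.uint8))
    out["posts"]=[(np.round(P[l==i].mean(0),4),s[i,4]) for i in range(1,n) if s[i,4]>3]
    rail=m&(P[...,2]>.024)&(P[...,2]<.036)
    X=P[rail]; out["rect"]=cv2.minAreaRect(X[:,:2].astype(np.float32)); out["z"]=np.median(X[:,2]);out["X"]=X
    return out
E
python3 - <<'E'
from h import *
for n in("top","scene"):
    a=load(n+"0.npz"); print(n,"tin",tin(*a,(.476,.096)),"pot",tin(*a,(.611,.098)))
    b=bay(*a,(.535,-.265)); print(b["posts"],b["rect"],b["z"],len(b["X"]))
E
```

```text
top tin (array([0.47980076, 0.10205173]), 0.04396406188607216, np.float64(0.03799302286333239)) pot (array([0.61718005, 0.10295337]), 0.043092280626297, np.float64(0.04135443174914749))
[(array([ 0.6035, -0.2358,  0.0452]), np.int32(43)), (array([ 0.4979, -0.2002,  0.0449]), np.int32(44))] ((0.5345977544784546, -0.2646719515323639), (0.10999404639005661, 0.12804129719734192), 71.06138610839844) 0.03087350201928868 606
scene tin (array([0.47488052, 0.0966825 ]), 0.04697993025183678, np.float64(0.03604959239787586)) pot (array([0.61272222, 0.09541828]), 0.045452702790498734, np.float64(0.038791416017395663))
[(array([ 0.6   , -0.2397,  0.0423]), np.int32(28)), (array([ 0.4945, -0.2033,  0.0421]), np.int32(33))] ((0.5334030389785767, -0.26815587282180786), (0.11207306385040283, 0.12890346348285675), 72.03623962402344) 0.028535073240048114 500
```

```bash
cat > leg.py <<'E'
from plant import *
import numpy as np
OFF=.0476
def ori(d,flip): return [np.pi,0,np.arctan2(np.sin(a:=np.arctan2(d[1],d[0])+np.pi*flip),np.cos(a))]
def leg(a,b,z=.010,feed=.06,op=.045,back=.035):
    a,b=np.array(a),np.array(b);d=(b-a)/np.linalg.norm(b-a)
    s=a-d*(OFF+back); e=b-d*OFF
    P=lambda p,h:[float(p[0]),float(p[1]),h]
    c=[(abs(q[5]),f) for f in(0,1) if (q:=inverse_kinematics(P(s,.13),ori(d,f))) is not None]
    o=ori(d,min(c)[1]); print(c,"start",s,"end",e,o)
    gripper_to(op); movep(P(s,.13),o); 
    print("hit down",move_l(P(s,z),feed=.1,max_force=8))
    f0=observe()["ft_force"]
    print("stop",move_l(P(e,z),feed=feed,max_force=25)); ob=observe()
    print("t",ob["time_s"],"tcp",np.round(ob["eef_pos"],4),"op",ob["opening"],"dF",np.round(np.array(ob["ft_force"])-f0,2),"d",d)
    return d
E
python3 - <<'E'
from leg import *
leg((.477,.099),(.573,-.149))
for n in("top","scene"):
    p,d=get_image(n);c=get_calibration(n)
    np.savez(f"{n}1.npz",p=p,d=d,K=c["intrinsics"],T=c["world_from_camera"])
import cv2
from h import load
A=np.hstack([cv2.resize(load(n+"1.npz")[0][100:300,150:350],(400,400)) for n in("top","scene")])
cv2.imwrite("pics/leg1.png",A[:,:,::-1])
E
```

```text
[(np.float64(0.15860928285547793), 1)] start [0.44718189 0.17603012] end [ 0.55581668 -0.10460976] [3.141592653589793, 0, np.float64(1.940129984468522)]
hit down False
stop False
t 8.9 tcp [ 0.5558 -0.1046  0.01  ] op 0.04492565830630288 dF [-1.45  0.46  1.77] d [ 0.3609941 -0.9325681]
```

View pics/leg1.png

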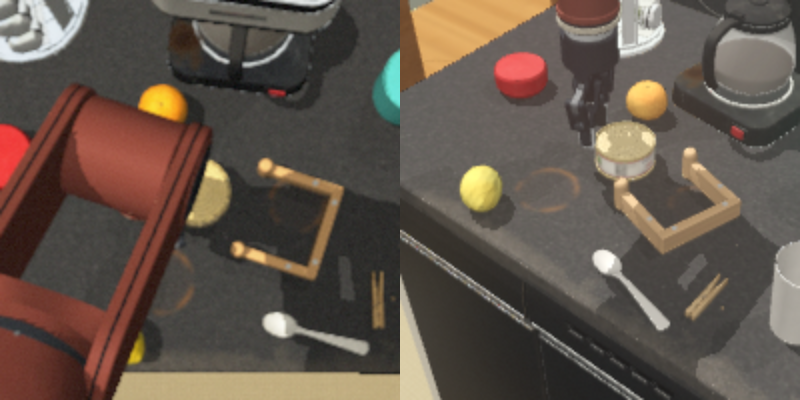

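Leg 1 worked: the tin, at about (205,190) in the left half and (625,150) in the right, stands before the mouth and touches the fingers. Now I back off and re-measure the tin and bay.

Run:
```python
from leg import *
from h import load,tin,bay
d=np.array([.361,-.9326]);p=np.array(observe()["eef_pos"])
move_l([*(p[:2]-.03*d),.01],feed=.1); move_l([*(p[:2]-.03*d),.16],feed=.2)
move_l([.40,.22,.2],feed=.3)
for n in("top","scene"):
    pp,dd=get_image(n);c=get_calibration(n)
    np.savez(f"{n}2.npz",p=pp,d=dd,K=c["intrinsics"],T=c["world_from_camera"])
    a=load(n+"2.npz"); t=tin(*a,(.573,-.15)); b=bay(*a,(.535,-.265)); print(n,t,b["posts"],b["rect"])
    A=load(n+"0.npz");
    q=[x[0][:2] for x in b["posts"]]
    if len(q)==2:
        m=(q[0]+q[1])/2; y=q[0]-q[1]; y*=np.sign(y[0]); y/=np.hypot(*y); x=np.array([y[1],-y[0]]); w=t[0]-m
        print("mouth",m,"tin in mouth x,y",w@x,w@y)
print(observe()["time_s"])
```

```text
top (array([ 0.57281643, -0.14734235]), 0.043102163821458817, np.float64(0.03833719959893983)) [(array([ 0.6036, -0.236 ,  0.0455]), np.int32(42)), (array([ 0.498 , -0.2001,  0.0451]), np.int32(43))] ((0.5436038970947266, -0.23919512331485748), (0.16543534398078918, 0.1273023933172226), 72.4979248046875)
mouth [ 0.5508  -0.21805] tin in mouth x,y -0.07403128653824596 -0.0019139135189703352
scene (array([ 0.56501991, -0.15262029]), 0.048152945935726166, np.float64(0.03593411089069232)) [(array([ 0.6003, -0.2402,  0.0417]), np.int32(30)), (array([ 0.4947, -0.2029,  0.0418]), np.int32(33))] ((0.541686475276947, -0.23888960480690002), (0.1696234792470932, 0.1283043622970581), 71.8277816772461)
mouth [ 0.5475  -0.22155] tin in mouth x,y -0.07082943917725891 -0.006437634936992839
11.7083
```

Run:
```python
from leg import *
from h import load,tin
m=np.array([.551,-.219]);x=np.array([-.3219,-.9468])
leg(m-.074*x,m+.037*x,feed=.04,op=.042,back=.03)
h=m+.047*x
for k in(0,):
    e=h-(OFF-.006)*x; print("touch",move_l([*e,.01],feed=.02,max_force=6))
o=observe();print(np.round(o["eef_pos"],4),o["ft_force"],"beyond expected home",(np.array(o["eef_pos"])[:2]-h)@x+OFF)
for n in("top","scene"):
    pp,dd=get_image(n);c=get_calibration(n)
    np.savez(f"{n}3.npz",p=pp,d=dd,K=c["intrinsics"],T=c["world_from_camera"])
    a=load(n+"3.npz"); t=tin(*a,(.536,-.263),.05); print(n,t,(t[0]-m)@x-.047,(t[0]-m)@np.array([.9468,-.3219]))
```

```text
[(np.float64(0.07217669634251811), 1)] start [ 0.59979942 -0.07546695] end [ 0.55441176 -0.20896504] [3.141592653589793, 0, np.float64(1.24306918100411)]
hit down False
stop False
t 18.3083 tcp [ 0.5544 -0.2089  0.01  ] op 0.04214517866612268 dF [1.27 3.18 0.79] d [-0.32189198 -0.9467764 ]
touch True
[ 0.551  -0.2188  0.0099] [1.08517361 3.10864113 3.27720174] beyond expected home 0.00039145826273287443
top (array([ 0.52290583, -0.2678951 ]), 0.04323475435376167, np.float64(0.03784937482513662)) 0.00833739747543337 -0.010860229909801525
scene (array([ 0.53779006, -0.26463372]), 0.05564082786440849, np.float64(0.03619613812009814)) 0.0004582811786651708 0.0021823217566966594
```

The contact came at the expected home distance. I back off and check.

Run:
```python
from leg import *
from h import load,tin
import cv2
m=np.array([.551,-.219]);x=np.array([-.3219,-.9468])
p=np.array(observe()["eef_pos"])
s=p[:2]-.035*x
move_l([*s,.01],feed=.08); move_l([*s,.16],feed=.2); move_l([.40,.22,.2],feed=.3)
for n in("top","scene"):
    pp,dd=get_image(n);c=get_calibration(n)
    np.savez(f"{n}4.npz",p=pp,d=dd,K=c["intrinsics"],T=c["world_from_camera"])
    a=load(n+"4.npz"); t=tin(*a,(.536,-.263),.05); print(n,t,(t[0]-m)@x-.047,(t[0]-m)@np.array([.9468,-.3219]))
A=cv2.resize(load("top4.npz")[0][160:260,230:350],(720,600),interpolation=cv2.INTER_CUBIC)
cv2.imwrite("pics/end.png",A[:,:,::-1]); print(observe()["time_s"])
```

```text
top (array([ 0.53208256, -0.26414296]), 0.047253113240003586, np.float64(0.038311308486285556)) 0.0018308795048713813 -0.003379515466475528
scene (array([ 0.52986431, -0.26630124]), 0.04703724384307861, np.float64(0.03618131158693194)) 0.004588396508884443 -0.0047849995348692356
22.1917
```

View pics/end.png

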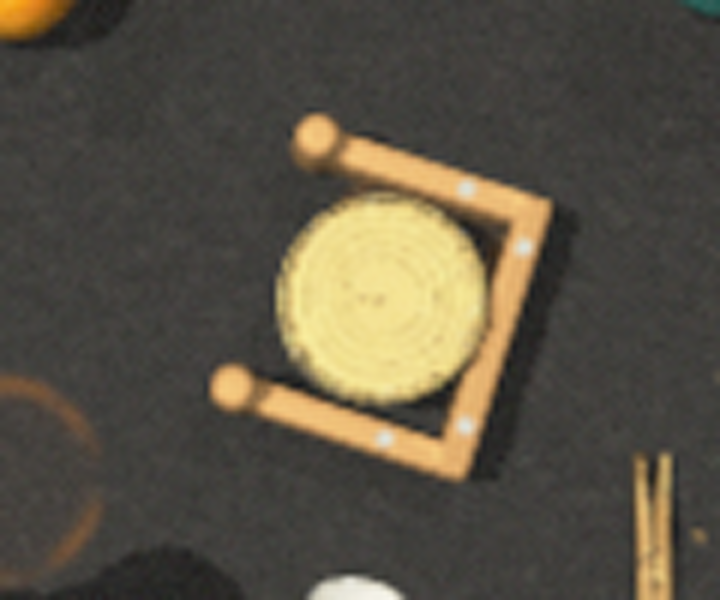

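The picture shows the tin, at about (383,298), touching the back rail. It sits about 48 mm past the line between the posts and within 1 mm of the middle line. The hand is clear, so I hand the job in.

```bash
python3 -c "
from plant import *
print(job_done())"
```

```text
the job is handed in; nothing more can be done
None
```

I pushed the tin through the gap between the posts and left it touching the back rail, about 1 mm off the middle line by the last picture. The hand is clear and the job was handed in after about 22 s; no verdict came back, and I did not re-measure the bystanders at the end.

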